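Hold a shaft collar on the spindle flat of a bench winder

TASK

Throw the winder's brake lever from the red notch into the green notch, then close the fingers on the spindle with one finger lying on its orange flat and turn it until the flat faces the yellow pointer. Then take the aluminium collar out of the black tray and lower it over the spindle end, its set screw over the flat, until its top is flush with the spindle's end. Finish while still gripping the collar there, level and flush, ready for the screw to be tightened; do not let go, and do not disturb the brass bush, the glass valve or the tin.

Things in the scene. Friction and masses are not known exactly. Their poses are not given: they have to be found in the camera images.
- head: Blue winding head, fixed: housing 170 (x) x 220 (y) x 90 mm high on a 200 x 250 x 12 mm foot. Origin: centre of its underside; x points away from the operator's side, y left. On its top: the vertical spindle at x=0, y=-50 mm; a yellow pointer at x=-35 to -70 mm, y=-50 mm, marking the spindle's -x side; the brake lever's pivot at x=45 mm, y=0.
- brake_lever (a joint): Brake lever on a vertical pivot. 0 = red notch (spindle braked), 0.8 rad = green notch (free); it grows clockwise seen from above, the knob swinging away from the operator's side (head +x). A spring detent snaps it into the nearer notch: hump at 0.4 rad, at most about 4 N at the knob; stops at -0.03 and 0.80.
- lever_knob (a point): Centre of the top of the lever's upright black knob: 18 mm diameter, 40 mm tall (foot 6 mm above the housing's top), 90 mm from the pivot, top 136 mm above the table. A 10 mm bar runs from pivot to knob, its centre 10 mm above the housing. At 0 the bar leans 0.4 rad from head +y towards -x, at 0.8 it leans 0.4 rad towards +x.
- spindle (a joint): Spindle angle about its vertical axis, counter-clockwise seen from above; 0 = the orange flat faces the yellow pointer (head -x). Stiff (about 0.15 N m) while braked; with the lever in the green notch it turns with about 0.04 N m of friction and stays where it is left.
- shaft_end (a point): Centre of the upper end of the spindle's steel D-shaped shaft, 175 mm above the table; turns with it; z up, -x points out of the flat. Shaft: 20 mm diameter, rising 85 mm above the housing, end chamfered 1.5 mm; a 44 mm flange fills the lowest 12 mm. The flat lies 6 mm from the axis over the top 48 mm: fingers close to 16 mm across it, 20 mm on the round.
- collar: Loose aluminium collar lying flat in the tray: ring 40 mm outside, 23 mm bore, 20 mm high, about 0.12 kg. Origin: centre of its underside, z up. A 7 mm set screw crosses the wall at mid height on the -x side: its tip stands 3 mm into the bore, so it passes the shaft only over the flat; its red 11 mm head stands 5.5 mm out of the ring. A red stripe on top marks the screw side.
- collar_top (a point): Centre of the collar's upper face, 20 mm above its underside.
- collar_screw (a point): Tip of the set screw, inside the bore, 8.5 mm from the axis at mid height on the collar's -x side.
- tray: Black tray fixed to the table, 250 (x) x 150 (y) mm, rim 12 mm high, walls and floor 4 mm thick. Origin: centre of its underside. The collar and the bush lie about 60 mm either side of its middle along its x, either way round.
- bush: Bystander: loose brass flanged bush in the tray, 34 mm diameter, 24 mm high. Origin: centre of its underside.
- valve: Bystander: loose glass valve standing on the table, 40 mm diameter, 78 mm high. Origin: centre of its underside.
- tin: Bystander: loose tin standing on the table, 64 mm diameter, 70 mm high. Origin: centre of its underside.
- flat_face (a point): Middle of the orange face of the flat, 13 mm wide and 46 mm tall (37 to 83 mm above the housing's top), 6 mm from the spindle axis; turns with the shaft; -x points out of the face.
Mind the look-alikes: they are no part of the job. Of the things shaped like the collar, the aluminium one is meant.

How it is judged:
On the way, in this order (a step that is already met when the one before it is completed fails the run):
1. the brake lever is in the green notch (value of joint brake_lever above 0.68 rad), for 0.2 s.
2. the fingers are closed on the flat and the flat faces the pointer (contact force between the fingers and flat above 2 N and contact force between the fingers and dshaft above 2 N and value of joint spindle between -0.2 and 0.2 rad), for 0.2 s.
At the end, for the whole second after the job is handed in: Collar gripped (over 2 N) and still round the shaft: axes within 4 mm, level within 0.12 rad, top within 4 mm of the shaft end, screw over the flat within 0.25 rad; flat facing the pointer within 0.28 rad; lever above 0.68 rad (value of joint brake_lever above 0.68 rad and value of joint spindle between -0.28 and 0.28 rad and horizontal distance between collar_top and shaft_end below 0.004 m and z of collar_top in the frame of shaft_end between -0.004 and 0.004 m and x of collar_screw in the frame of shaft_end below -0.004 m and angle between the x axis of collar and the x axis of shaft_end, either way round below 0.25 rad and angle between collar's own z axis and vertical below 0.12 rad and contact force between the fingers and collar above 2 N and linear speed of collar below 0.02 m/s); the arm keeps its last pose, push and grip.
It fails at once if the brass bush was disturbed (over 30 mm) (distance of bush from where it was at the start of the episode above 0.03 m).
It fails at once if the glass valve was disturbed (distance of valve from where it was at the start of the episode above 0.03 m or angle between valve's own z axis and vertical above 0.5 rad).
It fails at once if the tin was disturbed (distance of tin from where it was at the start of the episode above 0.03 m or angle between tin's own z axis and vertical above 0.5 rad).
It also fails if it takes over 72 s, if anything falls off the work surface, if the arm or the gripper's body presses on something with over 40 N, if the wrist force passes 120 N, or if a joint passes its speed limit or range.

ROBOT

A 6-joint arm with a two-finger parallel gripper is mounted at the origin on the work surface. World frame = base frame: x ahead of the robot, y to its left, z up, the work surface at z = 0. Lengths are in m, angles in rad, forces in N, time in s.
With the tool pointing down it reaches from about 0.275 to 0.85 m from the base axis. Payload 5.2 kg.
Tool frame: the origin (TCP) lies between the finger pads; the fingertips stand 19 mm ahead of it and the grasp point (between the pads) is the TCP (arm.tip_extent is the distance from the TCP to the fingertips, in m); z points along the fingers, y is the line along which they close (so a half turn about z gives the same grasp; the last joint's range is limited). The gripper opens to 85 mm and grips with 20 to 120 N. Pads are 22 mm wide; open, the fingers measure 114 mm over their backs; the gripper's body (76 mm by 85 mm) begins 54 mm behind the grasp point. The pads swing forward as they close: fully open they stand 13 mm farther back than shut.
Start: joints at [-1.383, 0.259, 1.535, -0, 1.348, -0.203], TCP at [0.21, -0.509, 0.25] pointing down, gripper open.
Joint ranges: [-3.14, 3.14], [-0.91, 2.08], [0.19, 2.58], [-1.22, 4.36], [0.22, 2.71], [-3.12, 3.12]. Speed limits (rad/s): [2.57, 2.57, 3.14, 3.14, 3.14, 3.14].

INTERFACE

Orientations are given as a 3x3 rotation matrix whose columns are the frame's x, y, z axes.
In Python, from cell import arm, imaging gives the robot as it stands.
- The arm moves only by the tool arm_command, never from a script. Its argument "targets" is a list of rows, each an object with "jaw": the opening, from -1 (shut) to 1 (fully open); "travel": the shift along the tool's x, y, z in cm, a list of three; "dr": the turn, a rotation vector about the tool's x, y, z in degrees, a list of three. A call has 1 to 20 rows; each row shifts and turns the commanded pose from where the row before left it, along the tool's axes as they then stand; what a row does not reach is not made up. A row lasts 1/12 s, in which the tool goes at most 41.7 mm and 7.16 degrees, less where a joint would pass 70% of its speed; a pose out of reach is approached as far as the arm can. A call is refused whole if a number of a shift passes 4.17 or a number of a turn 7.16, either way. A call with a gripper value outside its range is refused whole. The fingers move at their own pace and stop on an object; the grip force is fixed at half the most. Time passes only in rows, so rows that do not move let the fingers close. It gives the time, the measured TCP pose, the force, the opening and the grip force at its end, in the units of the state.
- arm.get_obs(): the state, without advancing time (a new reading comes with each control period).
- imaging.read_camera(name): name is "scene" or "top" or "wrist"; returns a dict with "pixels" (480x640x3 uint8, blue, green, red), "intrinsics" (3x3 intrinsics, pixels), "rvec" (rotation vector, rad) and "tvec" (3), from world to camera coordinates, as OpenCV has them. Camera axes: x right, y down, z forward; pixel columns grow to the right and rows downward; lengths in m; the calibration is good to about 2 mm. A picture is of the moment at which its call begins. There is no depth.
- arm.hand_in(): hands the job in; it is judged then, once.
The state is a dict: "t": time; "joint_pos": joint angles; "joint_vel": joint speeds; "joint_torque": joint torques, N m; "eef_pos": TCP position; "ee_rot": TCP orientation; "ft_force": force on the tool from outside, world axes, zero at the start; "torque": the same for the moment, N m; "finger_gap": opening from 0.0 (shut) to 1.0 (fully open); "grasp_force": force on a finger pad.
Only numpy, scipy, OpenCV 4.12 (cv2) and the standard library are available. Lean on these libraries where they do the work, as an engineer would, in place of code of your own. Each camera call takes 0.05 s, during which the arm holds its last target. There are 200 camera calls.

## Working session

There is one attempt and no reset: what is moved stays moved. The work goes in short steps, Python scripts to look and compute and a tool call to move; the robot and the scene stay as the last step left them, time stands still between calls to the robot, and variables do not carry over. Pictures are saved under pics/ and viewed, at most 10 in all, crops included, and the job is handed in when it is done.

Besides the shell and the picture viewer there is one more tool, called after ">>>" as name([rows], argument=value, ...), one row to a line, values as JSON. arm_command: Moves the arm, as the interface text tells. Its arguments: {"type":"object","properties":{"targets":{"type":"array","items":{"type":"object","properties":{"jaw":{"type":"number"},"travel":{"type":"array","items":{"type":"number"}},"dr":{"type":"array","items":{"type":"number"}}}}}},"required":["targets"]}

```bash
ls; mkdir -p pics
cat > h.py <<'E'
import numpy as np, cv2
from cell import arm, imaging
def cam(n):
    c=imaging.read_camera(n); K=np.array(c["intrinsics"],float); R=cv2.Rodrigues(np.array(c["rvec"],float))[0]; t=np.array(c["tvec"],float).ravel()
    return np.array(c["pixels"]),K,R,t
def ray(uv,K,R,t,z):
    d=R.T@np.linalg.inv(K)@np.array([uv[0],uv[1],1.]); o=-R.T@t
    return o+d*(z-o[2])/d[2]
def proj(p,K,R,t):
    q=K@(R@np.array(p,float)+t); return q[:2]/q[2]
E
python3 - <<'E'
from h import *
ims=[]
for n in("scene","top","wrist"):
    p,K,R,t=cam(n); print(n,K[0,0],-R.T@t,R[2]); cv2.imwrite(f"pics/{n}0.png",p); 
    np.savez(n+"0.npz",p=p,K=K,R=R,t=t)
o=arm.get_obs();print(o["eef_pos"],o["ee_rot"],o["t"])
E
```

```text
pics
scene 540.689214624117 [ 1.20122606 -0.51563976  0.64921896] [-0.64067752  0.49542855 -0.58658577]
top 555.7311497620731 [ 0.43810847 -0.08028408  0.97704388] [ 0.20720173  0.0041768  -0.97828932]
wrist 349.60832481271285 [ 0.27297687 -0.48207339  0.37302722] [-0.24856971 -0.10121567 -0.96331121]
[ 0.20946578 -0.50817649  0.24965491] [[ 9.24584066e-01  3.80977990e-01 -2.77028924e-04]
 [ 3.80977998e-01 -9.24583086e-01  1.37208267e-03]
 [ 2.66597041e-04 -1.37414770e-03 -9.99999020e-01]] 0.15
```

View pics/top0.png

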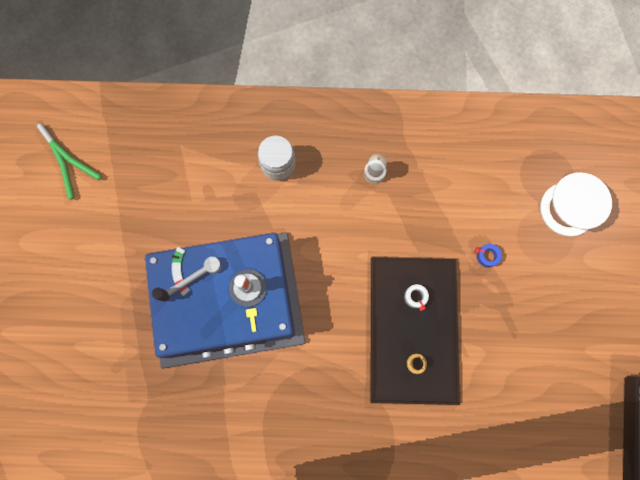

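View pics/scene0.png

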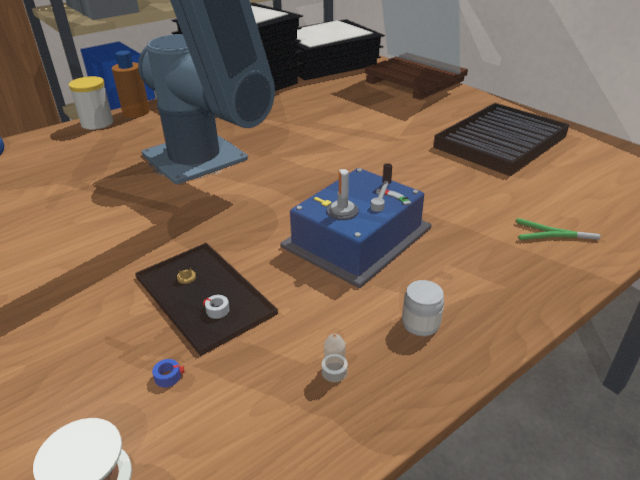

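The top view has the head around (222,295), with the lever knob at (160,294), the spindle end near (241,282) and the pointer at (252,318). Things that could be taken for the collar are the ring with the red screw in the tray (417,297), the blue look-alike with a red screw on the table (489,255), the brass bush (417,364) and the valve (375,168). I choose the aluminium ring at (417,297) and will check it in a close crop.

```bash
cat > m.py <<'E'
from h import *
d=np.load("top0.npz");p,K,R,t=d["p"],d["K"],d["R"],d["t"]
s=np.load("scene0.npz")
hsv=cv2.cvtColor(p,cv2.COLOR_BGR2HSV)
def blobs(m,box,amin=15):
    x0,y0,x1,y1=box; mm=np.zeros_like(m);mm[y0:y1,x0:x1]=m[y0:y1,x0:x1]
    n,l,st,c=cv2.connectedComponentsWithStats(mm)
    return [(c[i].round(1),st[i,4],l==i) for i in range(1,n) if st[i,4]>=amin]
# housing
blue=cv2.inRange(hsv,(100,120,40),(130,255,255))
b=max(blobs(blue,(120,200,320,380)),key=lambda b:b[1])
pts=np.argwhere(b[2])[:,::-1].astype(float)
c=cv2.convexHull(pts.astype(np.int32))[:,0]
w=np.array([ray(u,K,R,t,.09)[:2] for u in c],np.float32)
r=cv2.minAreaRect(w);print("housing rect",r,cv2.boxPoints(r))
yel=cv2.inRange(hsv,(22,150,120),(35,255,255))
for c,a,m in blobs(yel,(120,200,320,380)):print("yel",c,a,ray(c,K,R,t,.095))
dark=cv2.inRange(hsv,(0,0,0),(180,255,45))
for c,a,m in blobs(dark,(140,270,185,310)):print("dark",c,a,ray(c,K,R,t,.136))
sc=cv2.inRange(hsv,(0,0,120),(180,70,255))
for c,a,m in blobs(sc,(140,230,310,360),5):print("grey",c,a,ray(c,K,R,t,.09),ray(c,K,R,t,.175))
org=cv2.inRange(hsv,(0,120,100),(20,255,255))
for c,a,m in blobs(org,(225,260,265,310),3):print("orange",c,a,ray(c,K,R,t,.15))
for c,a,m in blobs(sc,(395,270,440,320),5):print("collar",c,a,ray(c,K,R,t,.024))
red=cv2.inRange(hsv,(0,150,100),(6,255,255))|cv2.inRange(hsv,(172,150,100),(180,255,255))
for c,a,m in blobs(red,(395,270,440,320),3):print("red",c,a,ray(c,K,R,t,.024))
a=cv2.resize(p[225:365,135:315],None,fx=3,fy=3,interpolation=cv2.INTER_CUBIC)
b=cv2.resize(p[270:325,395:440],None,fx=5,fy=5,interpolation=cv2.INTER_CUBIC)
sp=s["p"][150:270,280:440];e=cv2.resize(sp[:,20:],None,fx=1.6,fy=1.2)
o=np.zeros((420,540+225,3),np.uint8);o[:,:540]=a;o[:275,540:]=b;o[276:276+144,540:540+224]=e
cv2.imwrite("pics/crop1.png",o)
E
python3 m.py
```

```text
housing rect ((0.5344908237457275, 0.08680742233991623), (0.16573531925678253, 0.21454814076423645), 11.483882904052734) [[ 0.4319247   0.17543563]
 [ 0.47463953 -0.03481741]
 [ 0.63705695 -0.00182079]
 [ 0.5943421   0.20843226]]
grey [270. 233.] 5 [0.63659038 0.00741603 0.09      ] [ 0.61757107 -0.00098774  0.175     ]
grey [282.1 236.3] 41 [ 0.63167352 -0.01261674  0.09      ] [ 0.61312536 -0.01910088  0.175     ]
grey [258. 235.] 5 [0.6326398  0.02685616 0.09      ] [0.61399905 0.01658956 0.175     ]
grey [264. 234.] 5 [0.63461429 0.01714003 0.09      ] [0.61578433 0.00780448 0.175     ]
grey [246. 237.] 5 [0.62869562 0.04626478 0.09      ] [0.61043281 0.03413837 0.175     ]
grey [252. 236.] 5 [0.63066691 0.0365644  0.09      ] [0.61221521 0.02536752 0.175     ]
grey [234. 239.] 5 [0.62475782 0.06564198 0.09      ] [0.60687235 0.05165877 0.175     ]
grey [240. 238.] 5 [0.62672592 0.0559573  0.09      ] [0.60865186 0.04290212 0.175     ]
grey [268.8 240.8] 38 [0.62349816 0.0087301  0.09      ] [6.05733399e-01 2.00411457e-04 1.75000000e-01]
grey [222. 241.] 5 [0.6208264  0.08498782 
[... 2356 characters left out ...]
2  0.16741687 0.09      ] [0.44770606 0.1436812  0.175     ]
grey [253.7 347.3] 97 [0.45229442 0.02390765 0.09      ] [0.45093506 0.01392359 0.175     ]
grey [227.6 350.7] 49 [0.44583692 0.06444885 0.09      ] [0.44509635 0.05057998 0.175     ]
grey [239.1 348.8] 11 [0.4492973  0.04663683 0.09      ] [0.44822514 0.03447477 0.175     ]
grey [155.8 354.4] 8 [0.43678104 0.17620959 0.09      ] [0.43690824 0.15163136 0.175     ]
grey [205.8 354.5] 47 [0.43898811 0.09811998 0.09      ] [0.43890382 0.08102461 0.175     ]
orange [245.6 283.8] 37 [0.54419286 0.03413317 0.15      ]
collar [416.1 295.3] 329 [ 0.54943565 -0.24229177  0.024     ]
red [421.9 307. ] 30 [ 0.52968337 -0.25210705  0.024     ]
```

View pics/crop1.png

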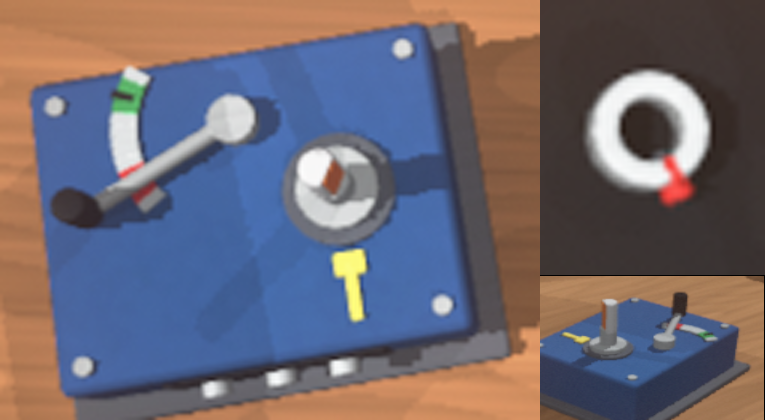

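The crop shows the white/grey aluminium ring with a red screw at lower right of it, so the choice holds. The orange flat faces right and slightly down, roughly world -y. The four corner screws give the head centre at (0.536,0.088) and yaw 11.4°, which agrees with the housing rectangle. That puts the knob at about (0.53,0.171) and the spindle at about (0.546,0.039).

>>> arm_command([
  {"jaw": -1, "travel": [2.9, -2.85, 0], "dr": [0, 0, 0]},
  {"jaw": -1, "travel": [2.9, -2.85, 0], "dr": [0, 0, 0]},
  {"jaw": -1, "travel": [2.9, -2.85, 0], "dr": [0, 0, 0]},
  {"jaw": -1, "travel": [2.9, -2.85, 0], "dr": [0, 0, 0]},
  {"jaw": -1, "travel": [2.9, -2.85, 0], "dr": [0, 0, 0]},
  {"jaw": -1, "travel": [2.9, -2.85, 0], "dr": [0, 0, 0]},
  {"jaw": -1, "travel": [2.9, -2.85, 0], "dr": [0, 0, 0]},
  {"jaw": -1, "travel": [2.9, -2.85, 0], "dr": [0, 0, 0]},
  {"jaw": -1, "travel": [2.9, -2.85, 0], "dr": [0, 0, 0]},
  {"jaw": -1, "travel": [2.9, -2.85, 0], "dr": [0, 0, 0]},
  {"jaw": -1, "travel": [2.9, -2.85, 0], "dr": [0, 0, 0]},
  {"jaw": -1, "travel": [2.9, -2.85, 0], "dr": [0, 0, 0]},
  {"jaw": -1, "travel": [2.9, -2.85, 0], "dr": [0, 0, 0]},
  {"jaw": -1, "travel": [2.9, -2.85, 0], "dr": [0, 0, 0]},
  {"jaw": -1, "travel": [2.9, -2.85, 0], "dr": [0, 0, 0]},
  {"jaw": -1, "travel": [2.9, -2.85, 0], "dr": [0, 0, 0]},
  {"jaw": -1, "travel": [2.9, -2.85, 0], "dr": [0, 0, 0]},
  {"jaw": -1, "travel": [2.9, -2.85, 0], "dr": [0, 0, 5.5]},
  {"jaw": -1, "travel": [0, 0, 0], "dr": [0, 0, 5.5]},
  {"jaw": -1, "travel": [0, 0, 0], "dr": [0, 0, 0]},
])

```text
t: 1.82
eef_pos: [0.4968, 0.1668, 0.2495]
ee_rot: [[0.98, 0.198, -0.001], [0.198, -0.98, -0.0], [-0.001, -0.0, -1.0]]
ft_force: [-0.4, -0.6, -0.3]
finger_gap: -0.002
grasp_force: 0.0
```

>>> arm_command([
  {"jaw": -1, "travel": [0, 0, 4]},
  {"jaw": -1, "travel": [0, 0, 4]},
  {"jaw": -1, "travel": [0, 0, 3]},
  {"jaw": -1, "travel": [0, 0, 0.9]},
  {"jaw": -1, "travel": [1, 0, 0]},
  {"jaw": -1, "travel": [1, 0, 0]},
  {"jaw": -1, "travel": [0.8, 0, 0]},
  {"jaw": -1, "travel": [0.8, 0, 0]},
  {"jaw": -1, "travel": [0.8, 0, 0]},
  {"jaw": -1, "travel": [0.8, 0, 0]},
  {"jaw": -1, "travel": [0.8, 0, 0]},
  {"jaw": -1, "travel": [0.8, 0, 0]},
  {"jaw": -1, "travel": [0.8, 0, 0]},
  {"jaw": -1, "travel": [0.4, 0, 0]},
  {"jaw": -1, "travel": [0, 0, 0]},
  {"jaw": -1, "travel": [0, 0, 0]},
  {"jaw": -1, "travel": [0, 0, 0]},
])

```text
invalid input at $.targets[0]: expected keys jaw, travel, dr
```

Run:
```python
from h import *
p,K,R,t=cam("scene"); cv2.imwrite("pics/lev.png",cv2.resize(p[130:270,260:450],None,fx=3,fy=3))
```

```text
(no output)
```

View pics/lev.png

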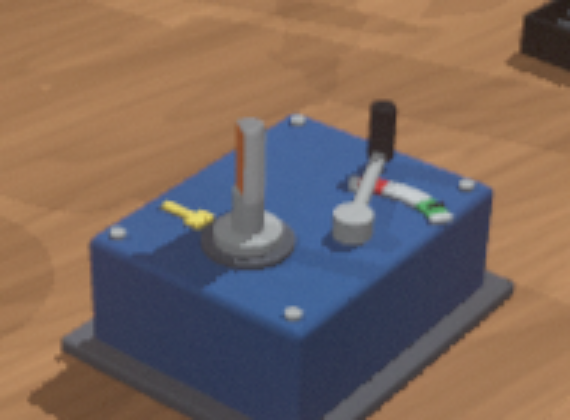

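The move was refused because every row needs all three keys. The picture shows the lever still at the red notch and the orange flat on the left side of the spindle. I'll send the move again.

>>> arm_command([
  {"jaw": -1, "travel": [0, 0, 4], "dr": [0, 0, 0]},
  {"jaw": -1, "travel": [0, 0, 4], "dr": [0, 0, 0]},
  {"jaw": -1, "travel": [0, 0, 3], "dr": [0, 0, 0]},
  {"jaw": -1, "travel": [0, 0, 0.9], "dr": [0, 0, 0]},
  {"jaw": -1, "travel": [1, 0, 0], "dr": [0, 0, 0]},
  {"jaw": -1, "travel": [1, 0, 0], "dr": [0, 0, 0]},
  {"jaw": -1, "travel": [0.8, 0, 0], "dr": [0, 0, 0]},
  {"jaw": -1, "travel": [0.8, 0, 0], "dr": [0, 0, 0]},
  {"jaw": -1, "travel": [0.8, 0, 0], "dr": [0, 0, 0]},
  {"jaw": -1, "travel": [0.8, 0, 0], "dr": [0, 0, 0]},
  {"jaw": -1, "travel": [0.8, 0, 0], "dr": [0, 0, 0]},
  {"jaw": -1, "travel": [0.8, 0, 0], "dr": [0, 0, 0]},
  {"jaw": -1, "travel": [0.8, 0, 0], "dr": [0, 0, 0]},
  {"jaw": -1, "travel": [0.4, 0, 0], "dr": [0, 0, 0]},
  {"jaw": -1, "travel": [0, 0, 0], "dr": [0, 0, 0]},
  {"jaw": -1, "travel": [0, 0, 0], "dr": [0, 0, 0]},
  {"jaw": -1, "travel": [0, 0, 0], "dr": [0, 0, 0]},
])

```text
t: 3.28
eef_pos: [0.5748, 0.1804, 0.1311]
ee_rot: [[0.98, 0.198, -0.001], [0.198, -0.98, -0.0], [-0.001, -0.0, -1.0]]
ft_force: [-0.2, 0.3, 0.9]
finger_gap: 0.004
grasp_force: 0.0
```

>>> arm_command([
  {"jaw": -1, "travel": [-1, 0, 0], "dr": [0, 0, 0]},
  {"jaw": -1, "travel": [0, 0, -4], "dr": [0, 0, 0]},
  {"jaw": -1, "travel": [0, 0, -4], "dr": [0, 0, 0]},
  {"jaw": -1, "travel": [0, 0, -4], "dr": [0, 0, 0]},
  {"jaw": 1, "travel": [-1.9, 3.3, 0], "dr": [0, 0, 0]},
  {"jaw": 1, "travel": [-1.9, 3.3, 0], "dr": [0, 0, 0]},
  {"jaw": 1, "travel": [-1.9, 3.3, 0], "dr": [0, 0, 0]},
  {"jaw": 1, "travel": [-1.9, 3.3, 0], "dr": [0, 0, 0]},
  {"jaw": 1, "travel": [0, 0, 0], "dr": [0, 0, 0]},
  {"jaw": 1, "travel": [0, 0, 0], "dr": [0, 0, 0]},
])

```text
t: 4.12
eef_pos: [0.5162, 0.0324, 0.2516]
ee_rot: [[0.981, 0.194, 0.0], [0.194, -0.981, 0.0], [0.0, 0.0, -1.0]]
ft_force: [-0.6, 0.3, 0.7]
finger_gap: 0.843
grasp_force: 0.0
```

Run:
```python
from h import *
p,K,R,t=cam("wrist"); np.savez("wrist1.npz",p=p,K=K,R=R,t=t)
u=proj((.546,.039,.175),K,R,t);print(u)
x,y=u.astype(int);x0=max(x-90,0);y0=max(y-90,0);print(x0,y0)
a=cv2.resize(p[y0:y0+180,x0:x0+180],(540,540),interpolation=cv2.INTER_CUBIC)
q,K2,R2,t2=cam("scene"); b=cv2.resize(q[150:270,330:430],(250,300))
o=np.zeros((540,790,3),np.uint8);o[:,:540]=a;o[:300,540:]=b;cv2.imwrite("pics/sp.png",o)
```

```text
[315.72851072 206.38037893]
225 116
```

View pics/sp.png

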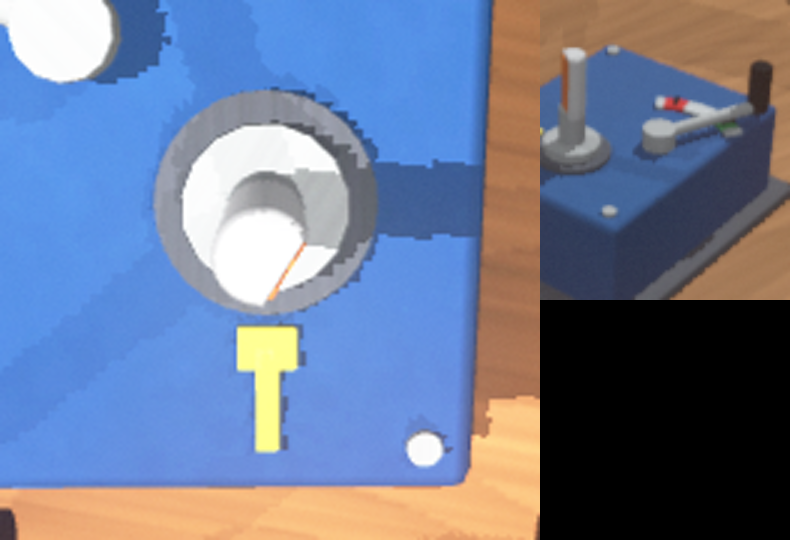

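The wrist crop shows the spindle end centred at about (312,201) in the full picture. The edge of the flat runs lower-left to upper-right, and its normal is about 58° from the pointer. The scene crop shows the lever in the green notch. Next I'll get the spindle axis from two views.

```bash
cat > m2.py <<'E'
from h import *
d=np.load("wrist1.npz");K,R,t=d["K"],d["R"],d["t"]
W=lambda u,z:ray((225+u[0]/3,116+u[1]/3),K,R,t,z)
rim=[(213,258),(262,306),(305,240),(228,222),(225,290)]
P=np.array([W(u,.174)[:2] for u in rim])
A=np.c_[2*P,np.ones(5)];s=np.linalg.lstsq(A,(P**2).sum(1),rcond=None)[0];print("end",s[:2],np.sqrt(s[2]+s[:2]@s[:2]))
e=W((270,300),.173)-W((305,243),.173);n=np.array([-e[1],e[0]]);n*=-1 if n[1]>0 else 1
print("normal deg",np.degrees(np.arctan2(n[1],n[0])))
print("flange ctr",W((266,202),.101), "pointer",W((268,350),.094),W((268,450),.094))
T=np.load("top0.npz");print("top end",ray((241.5,281),T["K"],T["R"],T["t"],.175))
for u in[(241.5,281),(312.5,201.5)]:pass
E
python3 m2.py
```

```text
end [0.54780255 0.04163543] 0.009353523308633573
normal deg -109.85586073300253
flange ctr [0.54973417 0.04155719 0.101     ] pointer [0.50880118 0.03304691 0.094     ] [0.47982379 0.02736662 0.094     ]
top end [0.54488985 0.0368642  0.175     ]
```

>>> arm_command([
  {"jaw": 1, "travel": [0, 0, 0], "dr": [0, 0, -7.1]},
  {"jaw": 1, "travel": [0, 0, 0], "dr": [0, 0, -7.1]},
  {"jaw": 1, "travel": [0, 0, 0], "dr": [0, 0, -7.1]},
  {"jaw": 1, "travel": [0, 0, 0], "dr": [0, 0, -7.1]},
  {"jaw": 1, "travel": [0, 0, 0], "dr": [0, 0, -7.1]},
  {"jaw": 1, "travel": [0, 0, 0], "dr": [0, 0, -7.1]},
  {"jaw": 1, "travel": [0, 0, 0], "dr": [0, 0, -7.1]},
  {"jaw": 1, "travel": [0, 0, 0], "dr": [0, 0, -7.1]},
  {"jaw": 1, "travel": [0, 0, 0], "dr": [0, 0, -7.1]},
  {"jaw": 1, "travel": [0, 0, 0], "dr": [0, 0, -7.1]},
  {"jaw": 1, "travel": [0, 0, 0], "dr": [0, 0, -7.1]},
  {"jaw": 1, "travel": [0, 0, 0], "dr": [0, 0, -7.1]},
  {"jaw": 1, "travel": [0, 0, 0], "dr": [0, 0, -7.1]},
  {"jaw": 1, "travel": [0, 0, 0], "dr": [0, 0, -7.1]},
  {"jaw": 1, "travel": [0, 0, 0], "dr": [0, 0, -7.1]},
  {"jaw": 1, "travel": [0, 0, 0], "dr": [0, 0, -7.1]},
  {"jaw": 1, "travel": [0, 0, 0], "dr": [0, 0, -7.1]},
  {"jaw": 1, "travel": [0, 0, 0], "dr": [0, 0, -7.1]},
  {"jaw": 1, "travel": [0, 0, 0], "dr": [0, 0, -7.1]},
  {"jaw": 1, "travel": [0, 0, 0], "dr": [0, 0, -7.1]},
])

```text
t: 5.88
eef_pos: [0.5172, 0.0359, 0.2511]
ee_rot: [[-0.898, 0.44, -0.0], [0.44, 0.898, 0.0], [0.0, 0.0, -1.0]]
ft_force: [-0.6, 0.8, 0.5]
finger_gap: 0.998
grasp_force: 0.0
```

>>> arm_command([
  {"jaw": 1, "travel": [0, 0, 0], "dr": [0, 0, -6.8]},
  {"jaw": 1, "travel": [-2.6, 1.8, 0], "dr": [0, 0, 0]},
  {"jaw": 1, "travel": [0, 0, 0], "dr": [0, 0, 0]},
  {"jaw": 1, "travel": [0, 0, 0], "dr": [0, 0, 0]},
])

```text
t: 6.22
eef_pos: [0.5484, 0.044, 0.2506]
ee_rot: [[-0.942, 0.337, -0.001], [0.337, 0.942, 0.0], [0.001, 0.0, -1.0]]
ft_force: [-1.2, -0.1, 0.2]
finger_gap: 0.997
grasp_force: 0.0
```

>>> arm_command([
  {"jaw": 1, "travel": [0, -0.4, 3], "dr": [0, 0, 0]},
  {"jaw": 1, "travel": [0, 0, 3], "dr": [0, 0, 0]},
  {"jaw": 1, "travel": [0, 0, 2.5], "dr": [0, 0, 0]},
  {"jaw": 1, "travel": [0, 0, 1.3], "dr": [0, 0, 0]},
  {"jaw": 1, "travel": [0, 0, 0], "dr": [0, 0, 0]},
  {"jaw": -1, "travel": [0, 0, 0], "dr": [0, 0, 0]},
  {"jaw": -1, "travel": [0, 0, 0], "dr": [0, 0, 0]},
  {"jaw": -1, "travel": [0, 0, 0], "dr": [0, 0, 0]},
  {"jaw": -1, "travel": [0, 0, 0], "dr": [0, 0, 0]},
  {"jaw": -1, "travel": [0, 0, 0], "dr": [0, 0, 0]},
  {"jaw": -1, "travel": [0, 0, 0], "dr": [0, 0, 0]},
  {"jaw": -1, "travel": [0, 0, 0], "dr": [0, 0, 0]},
  {"jaw": -1, "travel": [0, 0, 0], "dr": [0, 0, 0]},
  {"jaw": -1, "travel": [0, 0, 0], "dr": [0, 0, 0]},
  {"jaw": -1, "travel": [0, 0, 0], "dr": [0, 0, 0]},
])

```text
t: 7.47
eef_pos: [0.5484, 0.0429, 0.155]
ee_rot: [[-0.941, 0.339, 0.006], [0.339, 0.941, 0.007], [-0.003, 0.009, -1.0]]
ft_force: [4.5, 19.2, 2.5]
finger_gap: 0.176
grasp_force: 58.6
```

Gap 0.176 is about 15 mm, so the grip is across the flat. The axis comes out near (0.5477,0.041), which matches the wrist view. I'll relieve the side load and turn clockwise.

>>> arm_command([
  {"jaw": -1, "travel": [0, 0.25, 0], "dr": [0, 0, 0]},
  {"jaw": -1, "travel": [0, 0, 0], "dr": [0, 0, 6.5]},
  {"jaw": -1, "travel": [0, 0, 0], "dr": [0, 0, 6.5]},
  {"jaw": -1, "travel": [0, 0, 0], "dr": [0, 0, 6.5]},
  {"jaw": -1, "travel": [0, 0, 0], "dr": [0, 0, 6.5]},
  {"jaw": -1, "travel": [0, 0, 0], "dr": [0, 0, 6.5]},
  {"jaw": -1, "travel": [0, 0, 0], "dr": [0, 0, 6.5]},
  {"jaw": -1, "travel": [0, 0, 0], "dr": [0, 0, 6.5]},
  {"jaw": -1, "travel": [0, 0, 0], "dr": [0, 0, 6.5]},
  {"jaw": -1, "travel": [0, 0, 0], "dr": [0, 0, 6.5]},
  {"jaw": -1, "travel": [0, 0, 0], "dr": [0, 0, 0]},
  {"jaw": -1, "travel": [0, 0, 0], "dr": [0, 0, 0]},
  {"jaw": -1, "travel": [0, 0, 0], "dr": [0, 0, 0]},
  {"jaw": -1, "travel": [0, 0, 0], "dr": [0, 0, 0]},
])

```text
t: 8.63
eef_pos: [0.5494, 0.0415, 0.155]
ee_rot: [[-0.202, 0.979, 0.006], [0.979, 0.202, 0.001], [-0.0, 0.006, -1.0]]
ft_force: [5.2, 4.1, 2.5]
finger_gap: 0.176
grasp_force: 59.6
```

>>> arm_command([
  {"jaw": 1, "travel": [0, 0, 0], "dr": [0, 0, 0]},
  {"jaw": 1, "travel": [0, 0, 0], "dr": [0, 0, 0]},
  {"jaw": 1, "travel": [0, 0, 0], "dr": [0, 0, 0]},
  {"jaw": 1, "travel": [0, 0, 0], "dr": [0, 0, 0]},
  {"jaw": 1, "travel": [0, 0, 0], "dr": [0, 0, 0]},
  {"jaw": 1, "travel": [0, 0, -3], "dr": [0, 0, 0]},
  {"jaw": 1, "travel": [0, 0, -4], "dr": [0, 0, 0]},
  {"jaw": 1, "travel": [0, 0, -3], "dr": [0, 0, 0]},
  {"jaw": 1, "travel": [-3.57, -1.08, 0], "dr": [0, 0, 0]},
  {"jaw": 1, "travel": [-3.57, -1.08, 0], "dr": [0, 0, 0]},
  {"jaw": 1, "travel": [-3.57, -1.08, 0], "dr": [0, 0, 0]},
  {"jaw": 1, "travel": [-3.57, -1.08, 0], "dr": [0, 0, 0]},
  {"jaw": 1, "travel": [-3.57, -1.08, 0], "dr": [0, 0, 0]},
  {"jaw": 1, "travel": [-3.57, -1.08, 0], "dr": [0, 0, 0]},
  {"jaw": 1, "travel": [-3.57, -1.08, 0], "dr": [0, 0, 0]},
  {"jaw": 1, "travel": [-3.57, -1.08, 0], "dr": [0, 0, 0]},
])

```text
t: 9.97
eef_pos: [0.5196, -0.2582, 0.2533]
ee_rot: [[-0.202, 0.979, -0.0], [0.979, 0.202, 0.0], [0.0, -0.0, -1.0]]
ft_force: [1.2, -0.4, 0.0]
finger_gap: 0.998
grasp_force: 0.0
```

>>> arm_command([
  {"jaw": 1, "travel": [0, 0, 0], "dr": [0, 0, 6.85]},
  {"jaw": 1, "travel": [0, 0, 0], "dr": [0, 0, 6.85]},
  {"jaw": 1, "travel": [0, 0, 0], "dr": [0, 0, 6.85]},
  {"jaw": 1, "travel": [0, 0, 0], "dr": [0, 0, 6.85]},
  {"jaw": 1, "travel": [0, 0, 0], "dr": [0, 0, 6.85]},
  {"jaw": 1, "travel": [0, 0, 0], "dr": [0, 0, 6.85]},
  {"jaw": 1, "travel": [0, 0, 0], "dr": [0, 0, 6.85]},
  {"jaw": 1, "travel": [0, 0, 0], "dr": [0, 0, 6.85]},
  {"jaw": 1, "travel": [0, 0, 0], "dr": [0, 0, 6.85]},
  {"jaw": 1, "travel": [0, 0, 0], "dr": [0, 0, 6.85]},
  {"jaw": 1, "travel": [0, 0, 4], "dr": [0, 0, 6.85]},
  {"jaw": 1, "travel": [0, 0, 4], "dr": [0, 0, 0]},
  {"jaw": 1, "travel": [0, 0, 0], "dr": [0, 0, 0]},
  {"jaw": 1, "travel": [0, 0, 0], "dr": [0, 0, 0]},
])

```text
t: 11.13
eef_pos: [0.5188, -0.2555, 0.1716]
ee_rot: [[0.896, 0.444, -0.005], [0.444, -0.896, 0.004], [-0.003, -0.005, -1.0]]
ft_force: [0.1, 0.0, 0.8]
finger_gap: 0.997
grasp_force: 0.0
```

Run:
```python
from h import *
p,K,R,t=cam("wrist"); np.savez("wrist2.npz",p=p,K=K,R=R,t=t)
u=proj((.549,-.243,.024),K,R,t);print(u)
x,y=u.astype(int);x0=max(x-90,0);y0=max(y-90,0);print(x0,y0)
a=cv2.resize(p[y0:y0+180,x0:x0+180],(540,540),interpolation=cv2.INTER_CUBIC)
q,K2,R2,t2=cam("top"); b=cv2.resize(q[250:340,200:290],(250,250),interpolation=cv2.INTER_CUBIC)
q,K2,R2,t2=cam("scene"); c=cv2.resize(q[150:270,330:430],(250,290))
o=np.zeros((540,790,3),np.uint8);o[:,:540]=a;o[:250,540:]=b;o[250:,540:]=c;cv2.imwrite("pics/col.png",o)
```

```text
[320.46738254 185.98480033]
230 95
```

View pics/col.png

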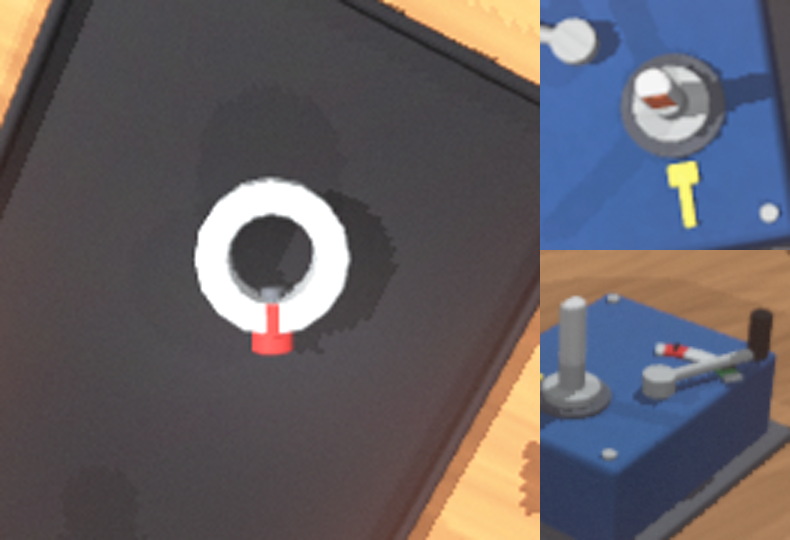

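The crop shows the aluminium collar centred at about (272,257), with its screw straight below at (272,343), so the tool x axis lines up with the collar's. The spindle flat now faces the pointer and the lever is in green.

Run:
```python
from h import *
d=np.load("wrist2.npz");p,K,R,t=d["p"],d["K"],d["R"],d["t"]
m=cv2.inRange(p,(170,170,170),(255,255,255));w=np.zeros_like(m);w[130:220,285:355]=m[130:220,285:355]
c=max(cv2.findContours(w,0,1)[0],key=cv2.contourArea);(x,y),r=cv2.minEnclosingCircle(c);print(x,y,r)
C=ray((x,y),K,R,t,.024);E=ray((x+r,y),K,R,t,.024);print(C,"rad",np.linalg.norm(E-C))
hsv=cv2.cvtColor(p,cv2.COLOR_BGR2HSV);rd=cv2.inRange(hsv,(0,150,100),(8,255,255))|cv2.inRange(hsv,(172,150,100),(180,255,255))
w=np.zeros_like(m);w[130:240,285:355]=rd[130:240,285:355];M=cv2.moments(w,True);u=(M["m10"]/M["m00"],M["m01"]/M["m00"])
S=ray(u,K,R,t,.02);v=C-S;print(S,"collar yaw",np.degrees(np.arctan2(v[1],v[0])))
o=arm.get_obs();P=np.array(o["eef_pos"]);X=np.array(o["ee_rot"]);print(P,"tool yaw",np.degrees(np.arctan2(X[1,0],X[0,0])),"delta cm",X.T@(C-P)*100)
```

```text
320.0 180.0 26.000099182128906
[ 0.55295977 -0.24061742  0.024     ] rad 0.02002388350823531
[ 0.5335564  -0.25072394  0.02      ] collar yaw 27.51338684264373
[ 0.52160251 -0.25745976  0.17593846] tool yaw 26.36214266737612 delta cm [ 3.52903859 -0.17372537 15.19993743]
```

>>> arm_command([
  {"jaw": 1, "travel": [3.5, -0.15, 0], "dr": [0, 0, -1.1]},
  {"jaw": 1, "travel": [0, 0, 4], "dr": [0, 0, 0]},
  {"jaw": 1, "travel": [0, 0, 3.5], "dr": [0, 0, 0]},
  {"jaw": 1, "travel": [0, 0, 2.5], "dr": [0, 0, 0]},
  {"jaw": 1, "travel": [0, 0, 0], "dr": [0, 0, 0]},
  {"jaw": 1, "travel": [0, 0, 0], "dr": [0, 0, 0]},
  {"jaw": 1, "travel": [0, 0, 0], "dr": [0, 0, 0]},
])

```text
t: 11.87
eef_pos: [0.5528, -0.2408, 0.0762]
ee_rot: [[0.887, 0.461, 0.004], [0.461, -0.887, -0.003], [0.002, 0.004, -1.0]]
ft_force: [0.4, -1.5, 0.5]
finger_gap: 1.001
grasp_force: 0.0
```

Right on the collar axis. Going down and closing.

>>> arm_command([
  {"jaw": 1, "travel": [0, 0, 2], "dr": [0, 0, 0]},
  {"jaw": 1, "travel": [0, 0, 1.5], "dr": [0, 0, 0]},
  {"jaw": 1, "travel": [0, 0, 1.5], "dr": [0, 0, 0]},
  {"jaw": 1, "travel": [0, 0, 0], "dr": [0, 0, 0]},
  {"jaw": 1, "travel": [0, 0, 0], "dr": [0, 0, 0]},
  {"jaw": -1, "travel": [0, 0, 0], "dr": [0, 0, 0]},
  {"jaw": -1, "travel": [0, 0, 0], "dr": [0, 0, 0]},
  {"jaw": -1, "travel": [0, 0, 0], "dr": [0, 0, 0]},
  {"jaw": -1, "travel": [0, 0, 0], "dr": [0, 0, 0]},
  {"jaw": -1, "travel": [0, 0, 0], "dr": [0, 0, 0]},
  {"jaw": -1, "travel": [0, 0, 0], "dr": [0, 0, 0]},
  {"jaw": -1, "travel": [0, 0, 0], "dr": [0, 0, 0]},
  {"jaw": -1, "travel": [0, 0, 0], "dr": [0, 0, 0]},
])

```text
t: 12.95
eef_pos: [0.5517, -0.24, 0.025]
ee_rot: [[0.887, 0.461, 0.002], [0.461, -0.887, -0.001], [0.001, 0.002, -1.0]]
ft_force: [-2.1, 0.7, 8.2]
finger_gap: 0.445
grasp_force: 59.3
```

>>> arm_command([
  {"jaw": -1, "travel": [0, 0, -1], "dr": [0, 0, 0]},
  {"jaw": -1, "travel": [0, 0, -3], "dr": [0, 0, 0]},
  {"jaw": -1, "travel": [0, 0, -4], "dr": [0, 0, 0]},
  {"jaw": -1, "travel": [0, 0, -4], "dr": [0, 0, 0]},
  {"jaw": -1, "travel": [0, 0, -4], "dr": [0, 0, 0]},
  {"jaw": -1, "travel": [0, 0, -4], "dr": [0, 0, 5.35]},
  {"jaw": -1, "travel": [0, 0, -2], "dr": [0, 0, 5.35]},
  {"jaw": -1, "travel": [0, 0, 0], "dr": [0, 0, 5.35]},
  {"jaw": -1, "travel": [0, 0, 0], "dr": [0, 0, 0]},
  {"jaw": -1, "travel": [0, 0, 0], "dr": [0, 0, 0]},
  {"jaw": -1, "travel": [0, 0, 0], "dr": [0, 0, 0]},
])

```text
t: 13.87
eef_pos: [0.5502, -0.2391, 0.2422]
ee_rot: [[0.98, 0.2, -0.002], [0.2, -0.98, 0.001], [-0.002, -0.002, -1.0]]
ft_force: [0.1, 0.2, -1.5]
finger_gap: 0.446
grasp_force: 60.5
```

Run:
```python
from h import *
p,K,R,t=cam("wrist"); np.savez("wrist3.npz",p=p,K=K,R=R,t=t)
o=arm.get_obs();P=np.array(o["eef_pos"]);X=np.array(o["ee_rot"]);np.savez("obs3.npz",P=P,X=X)
print(P,o["finger_gap"],"tool yaw",np.degrees(np.arctan2(X[1,0],X[0,0])),"delta cm",X.T@(np.array([.5474,.0411,P[2]])-P)*100)
u=proj(P+[0,0,-.001],K,R,t);print(u)
x,y=u.astype(int);x0=max(x-90,0);y0=max(min(y-90,300),0);print(x0,y0)
cv2.imwrite("pics/grip.png",cv2.resize(p[y0:y0+180,x0:x0+180],(540,540),interpolation=cv2.INTER_CUBIC))
```

```text
[ 0.55029082 -0.23910689  0.24199336] 0.44252771688235426 tool yaw 11.513292606648271 delta cm [  5.30952188 -27.51453364   0.04474952]
[317.048772  317.8970845]
227 227
```

View pics/grip.png

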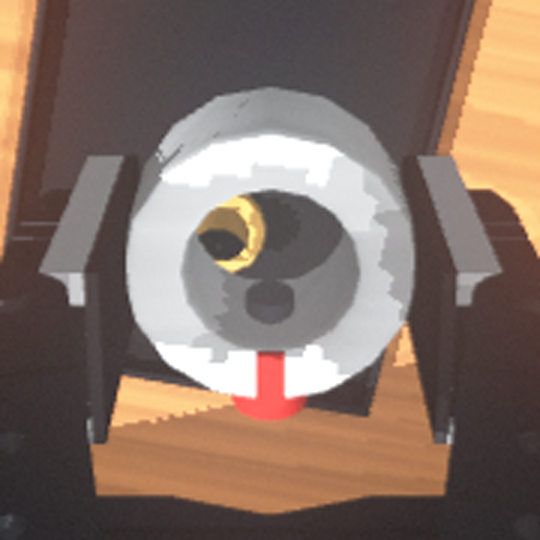

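The collar hangs level in the grip. Its top ellipse spans (125–413, 135–398) in the crop and the screw points to tool -x. I'll measure its offset from the TCP.

Run:
```python
from h import *
d=np.load("wrist3.npz");K,R,t=d["K"],d["R"],d["t"];o=np.load("obs3.npz");P,X=o["P"],o["X"]
for z in(-.001,-.003,.001):
    q=[X.T@(ray((227+u/3,227+v/3),K,R,t,P[2]+z)-P)*1000 for u,v in[(270,134),(270,398),(125,266),(413,266),(270,375)]]
    print(z,"front/back x",q[0][0],q[1][0],"mid",(q[0]+q[1])[0]/2,"side mid y",(q[2]+q[3])[1]/2,"width",(q[3]-q[2])[1],"stripe y",q[4][1])
```

```text
-0.001 front/back x 19.601259418497772 -19.096167972843652 mid 0.25254572282706 side mid y -0.15452659927504975 width 37.976353190466156 stripe y 0.0009400148422115627
-0.003 front/back x 18.814352718427536 -20.504267869984496 mid -0.84495757577848 side mid y -0.15272639985211356 width 38.585971292798924 stripe y 0.005235853111734141
0.001 front/back x 20.388166118568112 -17.688068075702702 mid 1.3500490214327048 side mid y -0.15632679869793442 width 37.366735088133424 stripe y -0.00335582342731145
```

>>> arm_command([
  {"jaw": -1, "travel": [0.76, -3.9, 0], "dr": [0, 0, 0]},
  {"jaw": -1, "travel": [0.76, -3.9, 0], "dr": [0, 0, 0]},
  {"jaw": -1, "travel": [0.76, -3.9, 0], "dr": [0, 0, 0]},
  {"jaw": -1, "travel": [0.76, -3.9, 0], "dr": [0, 0, 0]},
  {"jaw": -1, "travel": [0.76, -3.9, 0], "dr": [0, 0, 0]},
  {"jaw": -1, "travel": [0.76, -3.9, 0], "dr": [0, 0, 0]},
  {"jaw": -1, "travel": [0.76, -3.9, 0], "dr": [0, 0, 0]},
  {"jaw": -1, "travel": [0, 0, 2], "dr": [0, 0, 0]},
  {"jaw": -1, "travel": [0, 0, 0], "dr": [0, 0, 0]},
  {"jaw": -1, "travel": [0, 0, 0], "dr": [0, 0, 0]},
  {"jaw": -1, "travel": [0, 0, 0], "dr": [0, 0, 0]},
  {"jaw": -1, "travel": [0, 0, 0], "dr": [0, 0, 0]},
  {"jaw": -1, "travel": [0, 0, 0], "dr": [0, 0, 0]},
])

```text
t: 15.0
eef_pos: [0.5497, 0.0372, 0.2239]
ee_rot: [[0.981, 0.196, 0.001], [0.196, -0.981, -0.0], [0.001, 0.0, -1.0]]
ft_force: [0.2, 0.0, -0.3]
finger_gap: 0.448
grasp_force: 60.6
```

Run:
```python
from h import *
p,K,R,t=cam("wrist")
o=arm.get_obs();P=np.array(o["eef_pos"]);X=np.array(o["ee_rot"])
print(P,"yaw",np.degrees(np.arctan2(X[1,0],X[0,0])),"delta cm",X.T@(np.array([.5474,.0411,.176])-P)*100, X[:,2])
print(proj((.5474,.0411,.175),K,R,t))
x0,y0=227,227
cv2.imwrite("pics/over.png",cv2.resize(p[y0:y0+180,x0:x0+180],(540,540),interpolation=cv2.INTER_CUBIC))
```

```text
[0.54964149 0.03736123 0.22385536] yaw 11.289850370112646 delta cm [-0.15056223 -0.41232507  4.78525824] [ 8.82110576e-04 -2.07514928e-04 -9.99999589e-01]
[308.77840691 275.93043033]
```

View pics/over.png

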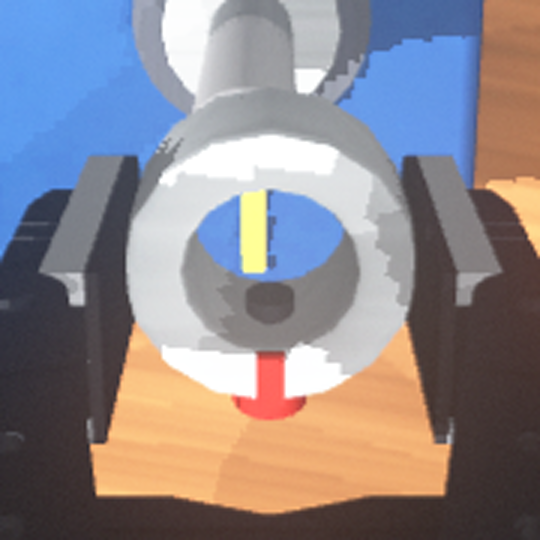

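The shaft sits slightly left of the collar's axis (shaft at about x=250 in the crop, collar at 270), which agrees with the computed 4 mm. I'll correct that and approach.

>>> arm_command([
  {"jaw": -1, "travel": [-0.15, -0.41, 0], "dr": [0, 0, 0]},
  {"jaw": -1, "travel": [0, 0, 1], "dr": [0, 0, 0]},
  {"jaw": -1, "travel": [0, 0, 1], "dr": [0, 0, 0]},
  {"jaw": -1, "travel": [0, 0, 0], "dr": [0, 0, 0]},
  {"jaw": -1, "travel": [0, 0, 0], "dr": [0, 0, 0]},
  {"jaw": -1, "travel": [0, 0, 0], "dr": [0, 0, 0]},
  {"jaw": -1, "travel": [0, 0, 0], "dr": [0, 0, 0]},
])

```text
t: 15.63
eef_pos: [0.5471, 0.0423, 0.2034]
ee_rot: [[0.98, 0.198, 0.0], [0.198, -0.98, -0.0], [0.0, 0.0, -1.0]]
ft_force: [-0.2, -0.3, 0.4]
finger_gap: 0.444
grasp_force: 60.6
```

>>> arm_command([
  {"jaw": -1, "travel": [0, 0.12, 0], "dr": [0, 0, 0]},
  {"jaw": -1, "travel": [0, 0, 0.4], "dr": [0, 0, 0]},
  {"jaw": -1, "travel": [0, 0, 0.4], "dr": [0, 0, 0]},
  {"jaw": -1, "travel": [0, 0, 0.3], "dr": [0, 0, 0]},
  {"jaw": -1, "travel": [0, 0, 0], "dr": [0, 0, 0]},
  {"jaw": -1, "travel": [0, 0, 0], "dr": [0, 0, 0]},
  {"jaw": -1, "travel": [0, 0, 0], "dr": [0, 0, 0]},
])

```text
t: 16.22
eef_pos: [0.5472, 0.0412, 0.1923]
ee_rot: [[0.98, 0.198, -0.0], [0.198, -0.98, 0.0], [-0.0, -0.0, -1.0]]
ft_force: [1.9, -0.1, 0.1]
finger_gap: 0.446
grasp_force: 60.6
```

Engaged with hardly any force, so I continue down.

>>> arm_command([
  {"jaw": -1, "travel": [0, 0, 0.3], "dr": [0, 0, 0]},
  {"jaw": -1, "travel": [0, 0, 0.3], "dr": [0, 0, 0]},
  {"jaw": -1, "travel": [0, 0, 0.3], "dr": [0, 0, 0]},
  {"jaw": -1, "travel": [0, 0, 0.3], "dr": [0, 0, 0]},
  {"jaw": -1, "travel": [0, 0, 0.3], "dr": [0, 0, 0]},
  {"jaw": -1, "travel": [0, 0, 0], "dr": [0, 0, 0]},
  {"jaw": -1, "travel": [0, 0, 0], "dr": [0, 0, 0]},
  {"jaw": -1, "travel": [0, 0, 0], "dr": [0, 0, 0]},
])

```text
t: 16.88
eef_pos: [0.5472, 0.0411, 0.1773]
ee_rot: [[0.98, 0.197, 0.0], [0.197, -0.98, -0.0], [0.0, 0.0, -1.0]]
ft_force: [1.4, -0.2, -0.1]
finger_gap: 0.443
grasp_force: 60.6
```

Run:
```python
from h import *
p,K,R,t=cam("wrist");q,K2,R2,t2=cam("scene");r,K3,R3,t3=cam("top")
o=arm.get_obs();print(o["eef_pos"],o["ft_force"],o["grasp_force"])
a=cv2.resize(p[227:407,227:407],(450,450),interpolation=cv2.INTER_CUBIC)
u=proj((.5474,.0411,.17),K2,R2,t2).astype(int);print(u)
b=cv2.resize(q[u[1]-50:u[1]+50,u[0]-50:u[0]+80],(325,250),interpolation=cv2.INTER_CUBIC)
O=np.zeros((450,775,3),np.uint8);O[:,:450]=a;O[:250,450:]=b;cv2.imwrite("pics/fin.png",O)
```

```text
[0.54726453 0.0411276  0.17747363] [-0.40855229 -1.0740091  -1.03679777] 60.62771648168564
[344 173]
```

View pics/fin.png

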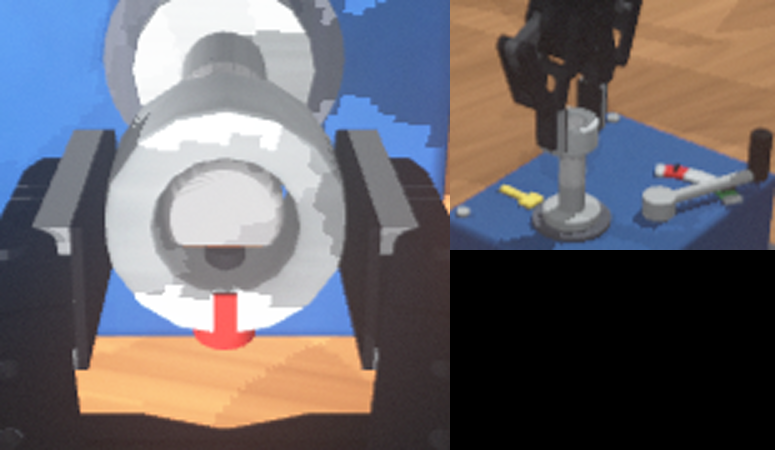

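The shaft's D end shows inside the bore with its flat towards the red screw, and the lever is in green. The end sits about 1–2 mm below the collar's top, so I'll lower by 1.2 mm and hold.

>>> arm_command([
  {"jaw": -1, "travel": [0, 0, 0.12], "dr": [0, 0, 0]},
  {"jaw": -1, "travel": [0, 0, 0], "dr": [0, 0, 0]},
  {"jaw": -1, "travel": [0, 0, 0], "dr": [0, 0, 0]},
  {"jaw": -1, "travel": [0, 0, 0], "dr": [0, 0, 0]},
  {"jaw": -1, "travel": [0, 0, 0], "dr": [0, 0, 0]},
  {"jaw": -1, "travel": [0, 0, 0], "dr": [0, 0, 0]},
])

```text
t: 17.53
eef_pos: [0.5472, 0.0411, 0.1761]
ee_rot: [[0.98, 0.198, 0.0], [0.198, -0.98, 0.0], [0.0, 0.0, -1.0]]
ft_force: [-0.2, 0.1, -0.5]
finger_gap: 0.444
grasp_force: 60.6
```

Run:
```python
from h import *
o=arm.get_obs();print(o["eef_pos"],o["ft_force"],o["grasp_force"],o["finger_gap"])
print(arm.hand_in())
```

```text
[0.5471708  0.04113488 0.1761321 ] [-0.22952584  0.10400812 -0.49197549] 60.62973082065582 0.44441455616371056
the job is handed in; nothing more can be done
None
```

I handed the job in at about 17.5 s: lever in the green notch, flat facing the pointer, and the collar still gripped on the spindle end with its screw over the flat; by my measurements it is level and flush to about 1–2 mm, but hand-in returned no verdict.

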